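Set the movement vice to its gauge mark

TASK

Get the little movement vice ready for the watch movement that lies in it: with a fingertip push the yellow swing guard aside off the knurled wheel, roll the wheel under a fingertip until the sliding jaw's black pointer stands level with the red gauge mark, then push the guard back fully over the wheel. Move the jaw only by the wheel, do not push the jaw itself. Pick nothing up, and leave the movement and the things around the vice where they are.

Things in the scene. Friction and masses are not known exactly. Their poses are not given: they have to be found in the camera images.
- vice_base: Grey vice base plate fixed to the bench, 124 mm (its x) by 220 mm (its y, from -118 to +102 mm), 10 mm thick; origin at bench height, in the middle of its x width; z up. The fixed dark steel jaw stands at its +y end (inner face at y = +80 mm, top 36 mm high), the wheel in its -y half; the sliding jaw moves along y between them.
- wheel_top (a point): Highest point of the knurled adjuster wheel (a fixed point of the base: x = 0, y = -60, z = 56 mm in the base frame). The wheel is dark steel, 22 mm in radius, 24 mm wide, its axle level along the base's x, between two dark cheeks (outer faces at x = +-31 mm) that end 14 mm below the wheel's top.
- wheel_axle (a point): Centre of the wheel. Dragging the wheel's top toward base -y (away from the fixed jaw) closes the gap, 7 mm per radian (0.32 mm of jaw per mm of rim); toward +y opens it. It turns by friction under what is pressed on it (5 to 15 N is ample), resists with about 1.5 N at the rim and stays where it is left. 13 to 28 mm must be closed: several strokes.
- slide_jaw: Aluminium sliding jaw, 74 mm wide, 14 mm thick, top 37.5 mm high; origin at bench height under the middle of its gripping face; it moves along the base's y (toward +y closes), driven by the wheel through two brass racks. At the start its face is at y = +4 mm in the base frame.
- pointer_tip (a point): Tip of the black pointer on the sliding jaw, at the robot's side (base -x side) of the jaw, 15 mm above the bench, pointing to base -x.
- gauge_rider: Red gauge clip fixed on the white scale strip at the base's front (-x) edge, 10 mm wide, top 18.5 mm above the bench; axes parallel to the base's, origin at its pointed tip seen from above, 10 mm above the bench. The pointer is on the mark when pointer_tip has the same base y as this origin; at the start the mark is 13 to 28 mm farther to +y.
- guard (a joint): Angle of the yellow swing guard, rad: 0 = over the wheel (end stop), 1.65 = fully aside (end stop); in opening, the peg swings toward base -y, then +x. Flat 4 mm plate, top 64.5 mm above the bench, up to 36 mm wide, reaching 84 mm from its pivot; clear of the wheel at 1.3 rad or more. Light (0.5 N at the peg), stays where left. Starts at 0 to 0.2.
- guard_pivot (a point): Pivot of the guard, at the height of its plate's upper side (base frame x = +50, y = -60, z = 64.5 mm). Beware, right of the vice: an upright wooden panel 0.28 m high along the right edge of the grey bench top (world x 0.5 to 0.9, y -0.05), with a dust brush hanging on it (at x 0.6, out to y 0.01).
- guard_peg (a point): Top centre of the guard's upright black peg: 12 mm diameter, standing 26 mm above the plate (top 90.5 mm above the bench), 77 mm from the pivot. At guard angle a it is at base x = 50 - 77 cos a, y = -60 - 77 sin a mm. To be pushed from the side by a finger.
- movement: Round watch movement in a grey holder ring, 34 mm across, 12 mm high, loose on the base plate beside the fixed jaw; origin at the centre of its underside.
- cream_pot: White lidded pot of polishing cream, 46 mm across, 47 mm high, loose on the bench behind the vice; origin at the centre of its underside.
- loupe: Black eye loupe, 35 mm across, 31 mm high, loose on the bench behind the vice; origin at the centre of its underside.
- oil_cup: Small white oil cup with a stick, 28 mm across, 58 mm high, loose on the bench beyond the fixed jaw; origin at the centre of its underside.
- tweezers_3: Dark tweezers, 75 mm long, 10 mm high, loose on the bench beyond the fixed jaw; origin at the centre of their underside.

How it is judged:
By the outcome, as a careful person would: the job done as asked, in the order asked, and still so for the second after the job is handed in, with the robot touching nothing.
It also fails if it takes over 72 s, if anything falls off the work surface, if the arm or the gripper's body presses on something with over 40 N, if the wrist force passes 120 N, or if a joint passes its speed limit or range.

ROBOT

A 6-joint arm with a two-finger parallel gripper is mounted at the origin on a cart in front of the work surface, level with it; the furniture and walls round the work are solid. World frame = base frame: x ahead of the robot, y to its left, z up, the work surface at z = 0. Lengths are in m, angles in rad, forces in N, time in s.
With the tool pointing down it reaches from about 0.35 to 0.975 m from the base axis. Payload 7.1 kg.
Tool frame: the origin (TCP) lies at the centre of the arm's flange, where the gripper is bolted on; the fingertips stand 182 mm ahead of it and the grasp point (between the pads) lies 163 mm ahead of it; z points along the fingers, y is the line along which they close (so a half turn about z gives the same grasp; the last joint's range is limited). The gripper opens to 88 mm and grips with 3 to 60 N. Pads are 20 mm wide; open, the fingers measure 115 mm over their backs; the gripper's body (75 mm by 178 mm) begins 61 mm behind the grasp point.
Start: joints at [-1.126, 0.423, 1.63, -0, 1.089, -0.019], TCP at [0.28, -0.559, 0.405] pointing down, gripper open.
Joint ranges: [-3, 3], [-0.9, 2.11], [0.09, 2.58], [-1.31, 4.45], [0.11, 2.69], [-2.54, 2.54]. Speed limits (rad/s): [2.39, 2.39, 3.01, 3.14, 3.14, 3.14].

INTERFACE

Orientations are given as [roll, pitch, yaw] about the fixed x, y, z axes, in that order (R = Rz(yaw) Ry(pitch) Rx(roll)).
In Python, from rig import robot gives the robot as it stands. Calls block until the motion is done:
- robot.reach(position, orientation): joint-space move of the TCP to a pose.
- robot.line_to(position, attitude=None, v=0.15, f_stop=None): straight line of the TCP; attitude=None keeps the orientation; v is the mean speed in m/s. With f_stop (N) it stops when the force on the tool has changed by that much, and returns True; else False.
- robot.goto_joints(angles): joint-space move.
- robot.move_gripper(opening, strength=None): finger opening in m; strength is the grip in N (None keeps the last); returns when the fingers have stopped.
- robot.pause(seconds).
- robot.inverse_kinematics(position, orientation): joint angles nearest the present ones, or None.
- robot.sense(): the state.
- robot.camera(name): name is "side" or "top"; returns a dict with "pixels" (384x512x3 uint8, red, green, blue), "mtx" (3x3 intrinsics, pixels), "D" ([k1, k2, p1, p2, k3] as OpenCV has them; the pictures are not rectified), "extrinsics" (4x4, takes a point from world to camera coordinates). Camera axes: x right, y down, z forward; pixel columns grow to the right and rows downward; lengths in m; the calibration is good to about 2 mm. A picture is of the moment at which its call begins. There is no depth.
A pose or a line that the arm cannot do raises robot.IKError and nothing moves.
- robot.sign_off(): hands the job in; it is judged then, once.
The state is a dict: "time_s": time; "joints": joint angles; "qd": joint speeds; "joint_efforts": joint torques, N m; "tool_pos": TCP position; "orientation": TCP orientation; "wrist_force": force on the tool from outside, world axes, zero at the start; "moment": the same for the moment, N m; "grip_width": finger opening in m; "gripper_force": force on a finger pad.
Only numpy, scipy, OpenCV 4.12 (cv2) and the standard library are available. Lean on these libraries where they do the work, as an engineer would, in place of code of your own. Each camera call takes 0.05 s, during which the arm holds its last target. There are 200 camera calls.

## Working session

There is one attempt and no reset: what is moved stays moved. The work goes in short steps, each a Python script; the robot and the scene stay as the last script left them, time stands still between calls to the robot, and variables do not carry over. Pictures are saved under pics/ and viewed, at most 10 in all, crops included, and the job is handed in when it is done.

```bash
ls; mkdir -p pics
python3 - <<'E'
from rig import robot
import cv2,numpy as np
for n in("side","top"):
    c=robot.camera(n); cv2.imwrite(f"pics/{n}0.png",cv2.cvtColor(c["pixels"],cv2.COLOR_RGB2BGR))
    E=c["extrinsics"];print(n,np.round(c["mtx"],1).tolist(),np.round(c["D"],3),"campos",np.round(-E[:3,:3].T@E[:3,3],3),np.round(E[:3,:3],2).tolist())
s=robot.sense();print(s["time_s"],s["orientation"],s["grip_width"])
E
```

```text
pics
side [[489.7, 0.0, 261.6], [0.0, 489.7, 186.4], [0.0, 0.0, 1.0]] [-0.003  0.     0.     0.     0.   ] campos [0.148 0.672 0.753] [[-0.71, -0.71, -0.01], [-0.56, 0.56, -0.61], [0.44, -0.43, -0.79]]
top [[381.9, 0.0, 252.7], [0.0, 381.9, 188.6], [0.0, 0.0, 1.0]] [0.028 0.    0.    0.    0.   ] campos [0.401 0.306 0.923] [[0.01, -1.0, -0.01], [-0.99, -0.01, -0.17], [0.17, 0.01, -0.99]]
0.1 [-3.14026280e+00 -2.33887608e-05  4.63826156e-01] 0.08803907383249959
```

View pics/side0.png

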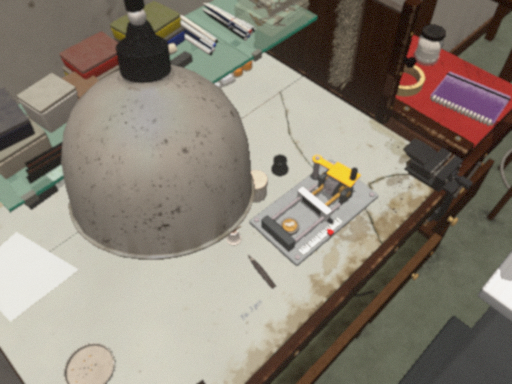

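View pics/top0.png

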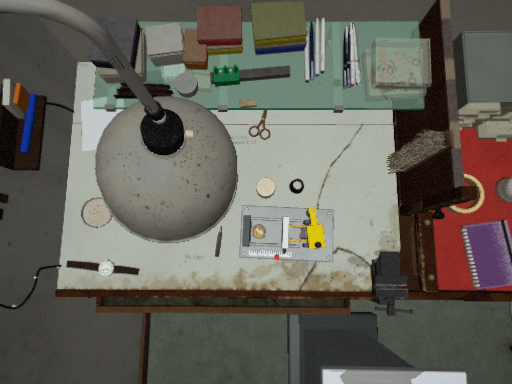

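```bash
cat > h.py <<'E'
from rig import robot
import cv2,numpy as np
def ray(c,uv,z):
    """world point at height z seen at pixel uv"""
    p=cv2.undistortPoints(np.array([[uv]],float),c["mtx"],np.array(c["D"]))[0,0]
    R,t=c["extrinsics"][:3,:3],c["extrinsics"][:3,3]
    o=-R.T@t; d=R.T@np.array([p[0],p[1],1]); return o+d*(z-o[2])/d[2]
def proj(c,P):
    E=np.array(c["extrinsics"]);r,_=cv2.Rodrigues(E[:3,:3])
    return cv2.projectPoints(np.array(P,float).reshape(-1,3),r,E[:3,3],c["mtx"],np.array(c["D"]))[0][:,0]
def mask(c,lo,hi):
    return cv2.inRange(cv2.cvtColor(c["pixels"],cv2.COLOR_RGB2HSV),np.array(lo),np.array(hi))
def crop(c,x0,y0,x1,y1,k,name):
    i=cv2.cvtColor(c["pixels"][y0:y1,x0:x1],cv2.COLOR_RGB2BGR)
    cv2.imwrite("pics/"+name,cv2.resize(i,None,fx=k,fy=k,interpolation=cv2.INTER_CUBIC))
E
python3 - <<'E'
from h import *
t=robot.camera("top");s=robot.camera("side")
a=t["pixels"][195:270,235:345];b=s["pixels"][145:265,240:385]
A=cv2.resize(a,(770,525),interpolation=cv2.INTER_CUBIC);cv2.imwrite("pics/t1.png",A[:,:,::-1])
B=cv2.resize(b,(725,600),interpolation=cv2.INTER_CUBIC);cv2.imwrite("pics/s1.png",B[:,:,::-1])
for c,n in((t,"top"),(s,"side")):
  for col,lo,hi,z in(("yel",(20,150,120),(32,255,255),.0645),("red",(0,150,120),(6,255,255),.0185)):
    m=mask(c,lo,hi); k,l,st,ce=cv2.connectedComponentsWithStats(m)
    for i in range(1,k):
        if st[i,4]>4: print(n,col,st[i],ce[i].round(1),ray(c,ce[i],z).round(4))
for uv in((242,206),(336,208),(334,262),(240,258)): print(uv,ray(t,uv,.01).round(4))
E
```

```text
top yel [290 207  35  42 463] [313.7 230.4] [0.455  0.179  0.0645]
top yel [259 227   4   2   7] [260.3 227.6] [0.4604 0.2984 0.0645]
top yel [254 229   8   8  20] [256.4 233.2] [0.4478 0.307  0.0645]
top yel [289 239  18   3  21] [297.8 240.1] [0.4332 0.215  0.0645]
top red [ 433  129   79  161 5402] [471.9 206.9] [ 0.5162 -0.1989  0.0185]
top red [464 181   6   5  19] [465.8 183.6] [ 0.5716 -0.1895  0.0185]
top red [455 200  18   9  82] [464.2 204.3] [ 0.522  -0.1815  0.0185]
top red [275 255   4   4  14] [276.5 256.7] [0.3962 0.26   0.0185]
top red [486 286  26   4  63] [501.6 288.1] [ 0.3321 -0.247   0.0185]
side yel [157  18  23  16  54] [168.3  25.7] [1.0265 0.1157 0.0645]
side yel [116  31   8   6  16] [119.2  33.5] [1.0845 0.2157 0.0645]
side yel [313 157  47  30 490] [338.  171.5] [0.4525 0.1795 0.0645]
side red [407  35  11  23 136] [412.5  46.2] [ 0.5954 -0.2833  0.0185]
side red [ 396   50  116   95 3300] [455.   95.8] [ 0.4276 -0.2004  0.0185]
side red [92 58 22 13 31] [102.4  64.4] [1.0749 0.2834 0.0185]
side red [84 71  7  5 14] [86.7 73.2] [1.0737 0.327  0.0185]
side red [400  72  17  13 154] [407.4  79.2] [ 0.5342 -0.1736  0.0185]
side red [328 230   5   5  21] [330.  231.9] [0.3948 0.2629 0.0185]
(242, 206) [0.5157 0.3422 0.01  ]
(336, 208) [0.5122 0.1167 0.01  ]
(334, 262) [0.3852 0.1253 0.01  ]
(240, 258) [0.3925 0.3454 0.01  ]
```

View pics/t1.png

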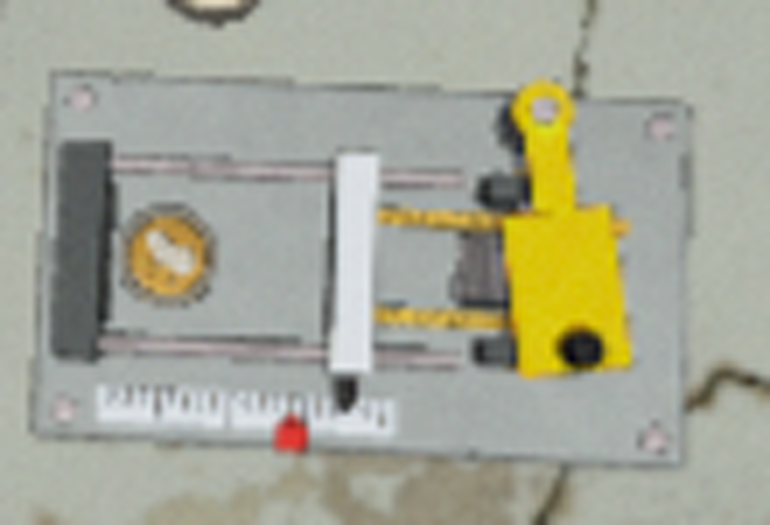

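View pics/s1.png

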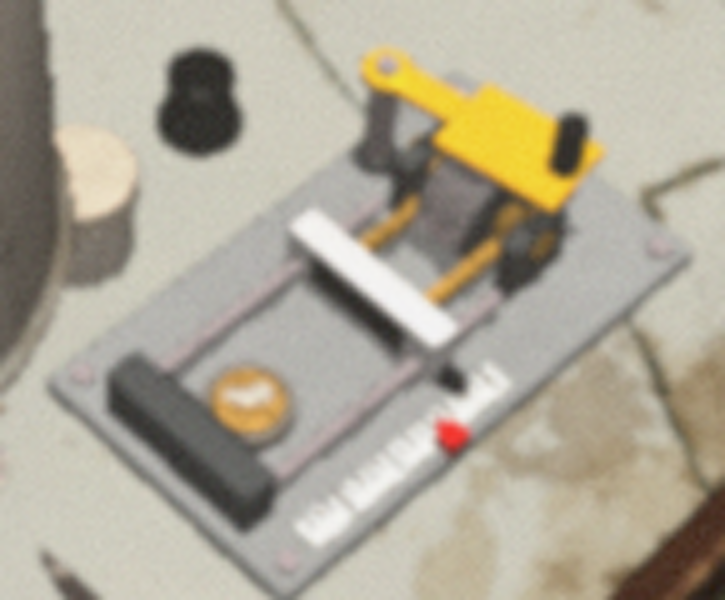

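Run:
```python
from h import *
t=robot.camera("top");s=robot.camera("side")
T=lambda u,v:(235+u/7-.43,195+v/7-.43)
S=lambda u,v:(240+u/5-.4,145+v/5-.4)
def pr(n,tu,su,z):
    a=ray(t,T(*tu),z);b=ray(s,S(*su),z);print(n,a.round(4),b.round(4));return (a+b)/2
C=[ray(t,T(*p),.01) for p in((52,72),(692,102),(685,465),(30,435))]
print(np.round(C,4)); print("side corners",[ray(s,S(*p),.01).round(4) for p in((690,257),(283,600),(50,382))])
pv=pr("pivot",(543,110),(386,66),.0645)
pg=pr("peg",(580,347),(573,120),.0905)
rd=pr("rider",(292,433),(452,435),.0185)
pt=pr("pointer tip",(347,408),(460,388),.015)
pr("jaw end L",(358,372),(440,333),.0375);pr("jaw end R",(358,155),(310,222),.0375)
# lamp neck triangulation
def od(c,uv):
    a=ray(c,uv,0);b=ray(c,uv,.5);return a,(b-a)/np.linalg.norm(b-a)
a,u=od(t,(163,135));b,v=od(s,(146,70))
k=np.linalg.lstsq(np.c_[u,-v],b-a,rcond=None)[0];print("lamp neck",(a+k[0]*u).round(3),(b+k[1]*v).round(3))
```

```text
[[0.5184 0.3422 0.01  ]
 [0.5095 0.1229 0.01  ]
 [0.3874 0.1289 0.01  ]
 [0.3955 0.3481 0.01  ]]
side corners [array([0.3855, 0.1342, 0.01  ]), array([0.396, 0.349, 0.01 ]), array([0.5163, 0.343 , 0.01  ])]
pivot [0.5001 0.1817 0.0645] [0.5014 0.1816 0.0645]
peg [0.4239 0.1756 0.0905] [0.425  0.173  0.0905]
rider [0.3969 0.2605 0.0185] [0.3951 0.2625 0.0185]
pointer tip [0.4052 0.2419 0.015 ] [0.4071 0.2432 0.015 ]
jaw end L [0.4167 0.2398 0.0375] [0.4193 0.2434 0.0375]
jaw end R [0.4878 0.2393 0.0375] [0.4853 0.2391 0.0375]
lamp neck [0.574 0.446 0.381] [0.573 0.444 0.38 ]
```

```bash
cat >> h.py <<'E'
PHI=-.04; O=np.array([.4530,.2435]); RB=np.array([[np.cos(PHI),-np.sin(PHI)],[np.sin(PHI),np.cos(PHI)]])
TIP=.182
def W(x,y,z):  # base frame mm, fingertip height mm -> TCP world
    return [*(O+RB@np.array([x,y])/1000), z/1000+TIP]
def att(yaw=0): return [np.pi,0,PHI+yaw]
def finger(a,R,side):  # fingertip centre beside the peg; side -1 behind it for opening, +1 for closing
    p=np.array([50-77*np.cos(a),-60-77*np.sin(a)]); return p+side*R*np.array([np.sin(a),-np.cos(a)])
def st(): 
    s=robot.sense(); print("t",round(s["time_s"],2),"pos",np.round(s["tool_pos"],4),"F",np.round(s["wrist_force"],1),"q6",round(s["joints"][5],2))
E
python3 - <<'E'
from h import *
for a in(0,.8,1.5):
    print(a,np.round(robot.inverse_kinematics(W(*finger(a,19,-1),70),att(a)),2))
p=robot.sense()["tool_pos"]
robot.move_gripper(0,20)
robot.line_to([p[0],p[1],.52],v=.3); st()
robot.reach(W(*finger(.1,30,-1),300),att(.1)); st()
robot.line_to(W(*finger(.1,30,-1),100),v=.25); st()
t=robot.camera("top");crop(t,235,150,345,275,5,"t2.png")
E
```

```text
0 [ 0.42  0.46  2.06 -0.    0.63  2.03]
0.8 [ 0.29  0.44  2.09 -0.    0.61  1.1 ]
1.5 [ 0.2   0.47  2.03 -0.    0.64  0.31]
t 2.17 pos [ 0.2795 -0.5587  0.521 ] F [-0.8  0.4 -0.2] q6 -0.02
t 4.92 pos [0.4222 0.2065 0.482 ] F [ 0.5 -0.6 -0.6] q6 1.94
t 5.88 pos [0.4225 0.207  0.2827] F [-0.4 -0.2 -0. ] q6 1.94
```

View pics/t2.png

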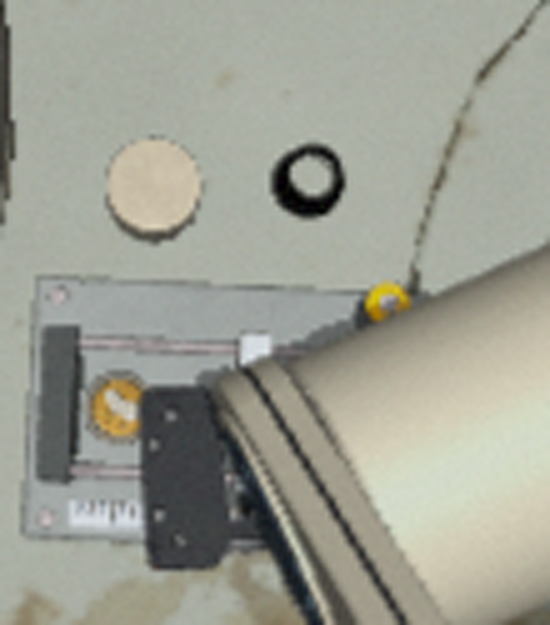

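The arm hides the vice in the top view, with the gripper body at about (185,475), as expected. I'll go on and swing the guard, then check from the side.

Run:
```python
from h import *
robot.line_to(W(*finger(.1,30,-1),70),v=.15,f_stop=6); st()
robot.line_to(W(*finger(.1,19,-1),70),v=.1,f_stop=8); st()
for a in np.linspace(.1,1.52,7)[1:]:
    hit=robot.line_to(W(*finger(a,19,-1),70),att(a),v=.12,f_stop=12)
    st()
    if hit: print("HIT",a);break
s=robot.camera("side");crop(s,240,145,385,265,5,"s2.png")
```

```text
t 6.28 pos [0.422  0.2069 0.2526] F [0.1 0.3 0.2] q6 1.94
t 6.53 pos [0.4228 0.1957 0.2529] F [-0.9 -0.9 -0.3] q6 1.92
t 6.92 pos [0.4216 0.1774 0.2524] F [ 0.2 -0.5  0.4] q6 1.65
t 7.3 pos [0.4248 0.1591 0.2521] F [ 0.2 -0.7 -0.3] q6 1.37
t 7.68 pos [0.4321 0.1419 0.252 ] F [ 0.2  0.9 -0.2] q6 1.1
t 8.07 pos [0.4432 0.127  0.252 ] F [1.1 0.  0.1] q6 0.82
t 8.45 pos [0.4575 0.115  0.2519] F [-0.2  0.4  0.2] q6 0.55
t 8.83 pos [0.4742 0.1069 0.2519] F [-0.3  1.  -1. ] q6 0.29
```

View pics/s2.png

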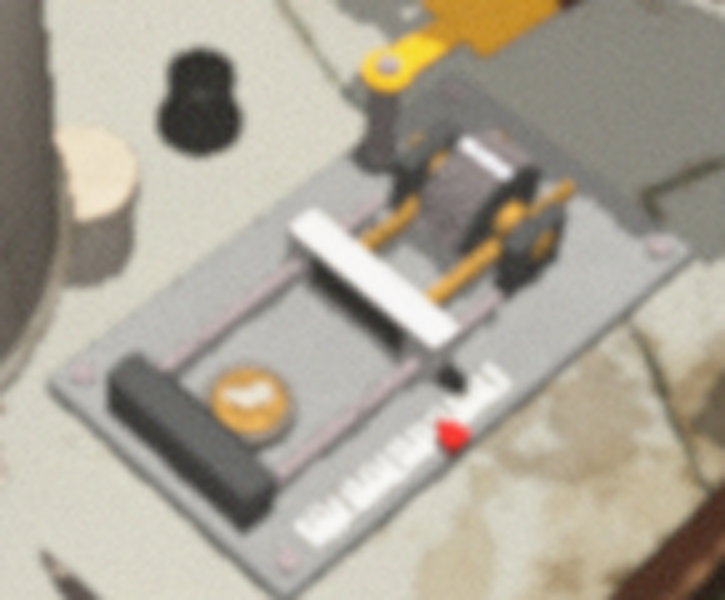

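The guard is swung clear (yellow arm at about (410,60)) and the wheel is free at (480,190). Jaw, pointer (452,375) and red mark (452,435) are all visible. Next is the first stroke.

```bash
cat >> h.py <<'E'
def jaw(n=3):
    """base y (mm) of jaw-top centroid, pointer and red-clip centroids from the side camera"""
    fs=[robot.camera("side") for _ in range(n)]; c=dict(fs[0]); c["pixels"]=np.mean([f["pixels"] for f in fs],0).astype(np.uint8)
    by=lambda uv,z: (RB.T@(ray(c,uv,z)[:2]-O)*1000).round(2)
    g=c["pixels"].min(2).copy(); x0,y0=290,180
    m=(g[y0:240,x0:345]>195).astype(np.uint8); k,l,s,ce=cv2.connectedComponentsWithStats(m)
    i=1+np.argmax(s[1:,4]); print("jaw",s[i,4],by(ce[i]+[x0,y0],.0375))
    m=mask(c,(0,150,120),(6,255,255)); m[:215]=0;m[250:]=0;m[:,:300]=0;m[:,350:]=0
    y,x=np.nonzero(m); r=by((x.mean(),y.mean()),.0185); print("red",r)
    # darkest blob near the pointer: search base strip x in [-52,-40]
    ys=np.arange(-10,30,.5); val=[]
    for yy in ys:
        P=[[*(O+RB@np.array([xx,yy])/1000),.015] for xx in(-46,-44.5,-43)]
        uv=proj(c,P); val.append(cv2.remap(c["pixels"].max(2),uv[None,:,0].astype(np.float32),uv[None,:,1].astype(np.float32),cv2.INTER_LINEAR).mean())
    v=np.array(val); w=np.clip(100-v,0,None); j=np.argmin(v); sel=abs(ys-ys[j])<5
    print("pointer",round((ys*w)[sel].sum()/max(w[sel].sum(),1e-6),2),"min",v.min().round())
    return c
def stroke(y0,y1,f=8,z0=60):
    robot.line_to(W(0,y0,z0+6),att(0),v=.25)
    hit=robot.line_to(W(0,y0,50),v=.04,f_stop=f); st(); print("contact",hit)
    if not hit: return
    robot.line_to(W(0,y1,robot.sense()["tool_pos"][2]*1000-182),v=.06); st()
    robot.line_to(W(0,y1,z0+6),v=.2)
E
python3 - <<'E'
from h import *
jaw()
robot.line_to(W(*finger(1.45,26,-1),70),att(1.45),v=.15)
robot.line_to(W(*finger(1.45,26,-1),105),v=.3)
robot.line_to(W(0,-51,105),att(0),v=.3)
stroke(-51,-69); c=jaw(); crop(c,240,145,385,265,5,"s3.png")
E
```

```text
jaw 264 [-0.48 -2.35]
red [-59.02  17.24]
pointer -2.15 min 80.0
t 11.82 pos [0.4518 0.1931 0.237 ] F [-2.5  2.3  8.9] q6 1.99
contact True
t 12.27 pos [0.4506 0.1744 0.2375] F [ 0.2 -2.1  8.4] q6 1.96
jaw 206 [-59.1   26.94]
red [-58.92  17.23]
pointer 3.2 min 75.0
```

View pics/s3.png

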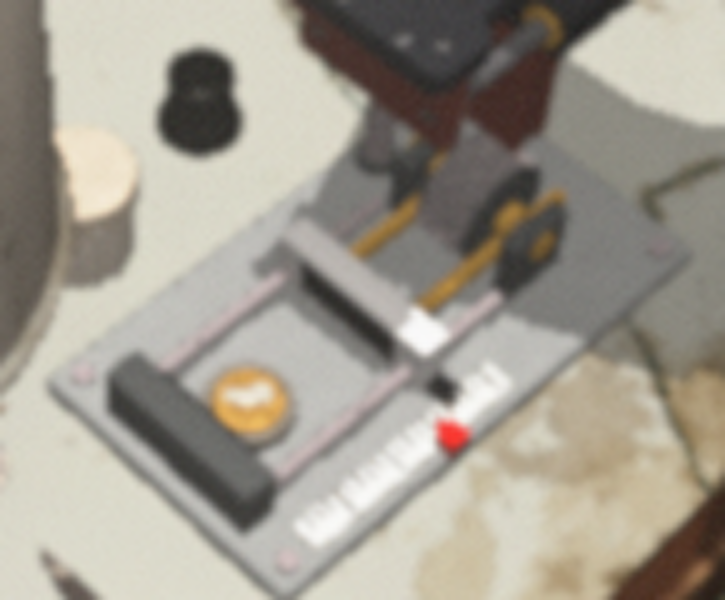

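Stroke 1 worked: the pointer went from (452,375) to (442,387), about 5.4 mm. I'll do two more strokes, then move the arm out of the way and measure from the top.

```bash
cat >> h.py <<'E'
def park():
    robot.line_to(W(0,-69,130),att(0),v=.3); robot.line_to([.36,.0,.33],v=.35)
def topmeas(name,n=16):
    fs=[robot.camera("top")["pixels"].astype(float) for _ in range(n)]; c=robot.camera("top"); im=np.mean(fs,0); c["pixels"]=im.astype(np.uint8)
    by=lambda uv,z:(RB.T@(ray(c,uv,z)[:2]-O)*1000)
    # grid in base frame (ray-cast samples)
    def grid(xs,ys,z):
        P=[[*(O+RB@np.array([x,y])/1000),z] for y in ys for x in xs]; uv=proj(c,P).astype(np.float32)
        return cv2.remap(im.astype(np.float32),uv[None,:,0],uv[None,:,1],cv2.INTER_LINEAR)[0].reshape(len(ys),len(xs),3)
    ys=np.arange(-10,32,.25)
    g=grid(np.arange(-62,-54,.5),ys,.0185); w=np.clip(g[...,0]-g[...,1:].max(2)-25,0,None).sum(1); print("red",round((w*ys).sum()/w.sum(),2))
    v=grid(np.arange(-45,-40,.5),ys,.015).max(2).mean(1); j=np.argmin(v); w=np.clip(np.median(v)-25-v,0,None)*(abs(ys-ys[j])<5); print("pointer",round((w*ys).sum()/w.sum(),2),v.min().round())
    crop(c,250,215,310,265,12,name)
E
python3 - <<'E'
from h import *
stroke(-51,-69); jaw(2)
stroke(-51,-69); jaw(2)
park(); topmeas("t3.png"); jaw(); st()
E
```

```text
t 13.26 pos [0.4512 0.1927 0.2371] F [-3.   3.4 11. ] q6 1.99
contact True
t 13.71 pos [0.4505 0.1738 0.2373] F [ 0.3 -3.9 10.8] q6 1.96
jaw 106 [-58.32  44.01]
red [-58.92  17.23]
pointer 9.12 min 75.0
t 14.65 pos [0.4512 0.1927 0.2371] F [-2.2  3.5 10.2] q6 1.99
contact True
t 15.1 pos [0.4505 0.1739 0.2373] F [-0.1 -4.1 10.7] q6 1.96
jaw 192 [-4.24 16.36]
red [-58.92  17.23]
pointer 14.62 min 82.0
red 14.92
pointer 13.88 50.0
jaw 256 [-0.86 14.46]
red [-58.92  17.23]
pointer 14.62 min 78.0
t 17.53 pos [ 3.6e-01 -1.0e-04  3.3e-01] F [-0.3 -0.8  0.6] q6 1.58
```

View pics/t3.png

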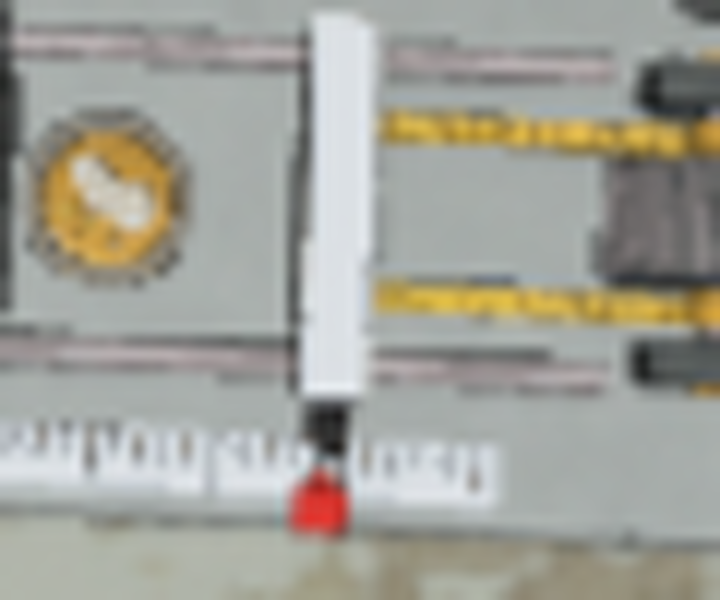

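Remaining travel is about 1.0 mm: red tip at (320,470), pointer at (326,430), allowing for the small tilt of the base. I'll make one short trim stroke and re-measure.

Run:
```python
from h import *
robot.line_to(W(0,-58,110),att(0),v=.3)
stroke(-58,-61.4); jaw(2)
park(); topmeas("t4.png"); jaw(); st()
```

```text
t 19.06 pos [0.4514 0.1857 0.2381] F [-3.   1.  11.7] q6 1.98
contact True
t 19.31 pos [0.4506 0.1821 0.2383] F [-0.1 -1.1  2.6] q6 1.97
jaw 109 [-59.59   7.96]
red [-58.98  17.43]
pointer 14.65 min 81.0
red 14.92
pointer 13.92 50.0
jaw 255 [-0.91 14.54]
red [-58.92  17.23]
pointer 14.63 min 78.0
t 21.74 pos [ 0.36 -0.    0.33] F [-0.  -0.8 -0.3] q6 1.58
```

View pics/t4.png

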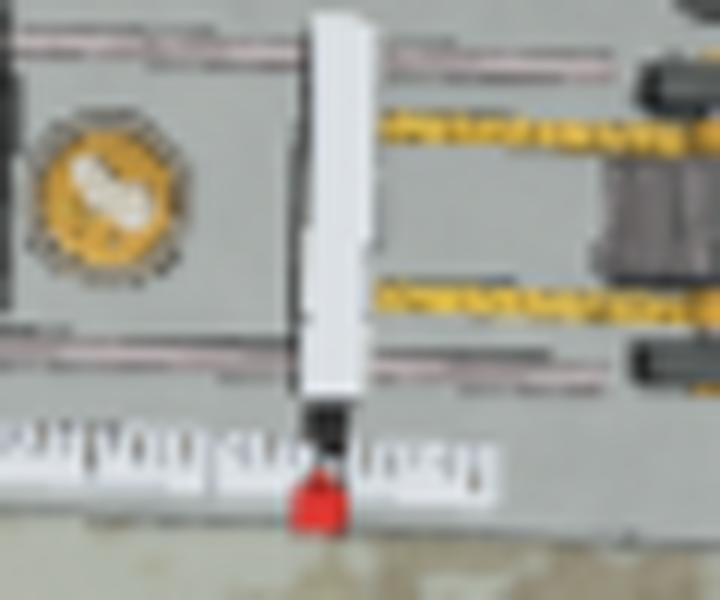

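The stroke slipped: the pointer is unchanged at (326,430). Contact with the middle of the tip was weak, 2.6 N. I'll repeat it from the strong contact start.

Run:
```python
from h import *
robot.line_to(W(0,-51,110),att(0),v=.3)
stroke(-51,-54.6); jaw(3)
robot.line_to(W(0,-69,70),v=.2)
park(); topmeas("t5.png"); jaw(); st()
```

```text
t 23.3 pos [0.4517 0.1929 0.2371] F [-1.6  2.   9.1] q6 1.99
contact True
t 23.55 pos [0.4514 0.1892 0.238 ] F [ 0.5 -0.   7. ] q6 1.98
jaw 109 [-59.62   8.17]
red [-59.02  17.24]
pointer 15.77 min 76.0
red 14.92
pointer 14.35 52.0
jaw 256 [-0.72 15.52]
red [-58.92  17.23]
pointer 15.71 min 74.0
t 26.27 pos [ 3.6e-01 -1.0e-04  3.3e-01] F [-0.6 -0.2  0.8] q6 1.58
```

Run:
```python
from h import *
fs=[robot.camera("top") for _ in range(12)];c=fs[0];im=np.mean([f["pixels"] for f in fs],0)
np.save("top_now.npy",im)
by=lambda uv,z:(RB.T@(ray(c,uv,z)[:2]-O)*1000).round(2)
print("red channel - max(g,b)");print((im[...,0]-im[...,1:].max(2))[252:261,270:285].astype(int))
print("max");print(im.max(2)[246:257,268:288].astype(int))
g=im.min(2)[216:249,270:286]; bg=np.median(g); w=np.clip(g-205,0,None)
yy,xx=np.mgrid[216:249,270:286]; ce=((w*xx).sum()/w.sum(),(w*yy).sum()/w.sum()); print("jaw top",ce,by(ce,.0375))
# half-max edges of the jaw per row -> base y of the two top edges
G=im.min(2)
for r in range(219,247,3): print(r,G[r,270:286].astype(int))
# fixed jaw dark block z=.036
for r in range(222,240,4): print(r,G[r,240:256].astype(int))
```

```text
red channel - max(g,b)
[[-10 -10   0  -9 -10   0   0   2  -3 -11   0 -10 -10 -11 -10]
 [-11 -10  -9 -10 -10 -10  -1  -9  -8 -12   0 -10  -9 -12 -11]
 [-10  -9  -9  -9  -9   6  79  39   3 -12  -9 -11 -11 -11 -10]
 [ -8  -8  -8  -8  24  78 115 102  39 -10 -10  -9 -10  -9  -8]
 [ -8  -7  -8  -7  68 143 156 159 124   6 -11 -12 -11  -9  -8]
 [ -6  -6  -6  -6  81 153 161 162 135  14  -5  -5  -6  -6  -6]
 [ -6  -5  -5  -4  91 153 159 159 107   9  -6  -5  -5  -5  -5]
 [ -5  -4  -5  -5  23  48  54  68  39   0  -2   0  -1  -1   0]
 [ -3  -3  -4  -4  -1   0   2   7   1  -3  -1   3   2   3   4]]
max
[[141 136 142 145 146 136 159 220 228 227 228 228 148 133 140 159 160 153
  154 152]
 [168 167 170 169 169 169 152 218 227 228 228 227 159 156 162 166 167 165
  166 168]
 [175 174 173 174 174 173 155 123 115 115 122 153 165 171 173 171 172 171
  172 172]
 [174 174 174 175 175 174 171  92  46  44  70 153 171 172 173 172 172 173
  172 172]
 [173 174 175 174 174 174 173  92  53  49  71 158 173 173 172 172 173 172
  172 172]
 [184 216 193 216 156 186 139  69  56  52 105 183 168 180 184 183 183 183
  183 
[... 867 characters left out ...]

234 [169 168 167 168  84 199 219 219 220 220 194 170 165 167 165 167]
237 [170 168 167 168  96 200 219 219 219 219 181 167 167 166 167 166]
240 [170 169 170 139  94 201 219 219 219 219 137  84  82  84  68  66]
243 [111 111 108 107 136 207 219 219 219 218 159 162 168 170 169 167]
246 [140 143 145 134 157 210 219 219 220 219 144 128 136 155 153 146]
222 [171 131 163 112  89  88  87  87  86  84  45  96 160 170 169 167]
226 [172 147 167 107  88  88  88  88  87  73  52  96 158 141 121 110]
230 [143 146 131  93  87  88  88  87  90  60  62 146 133  77  66  69]
234 [134 156 122  95  90  89  88  88  91  52  81 159 132 110 113  83]
238 [131 161 109  93  90  89  89  90  88  47  92 160 169 171 165 167]
```

View pics/t5.png

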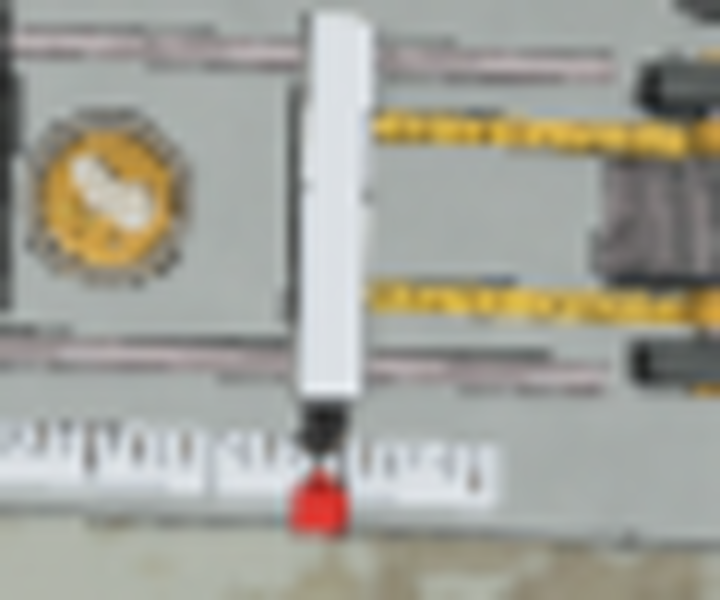

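The pointer (322,430) and red tip (320,475) are nearly level, with about 0.45 mm left by pixel profiles. I'll make one tiny trim stroke, then measure again.

Run:
```python
from h import *
robot.line_to(W(0,-51,110),att(0),v=.3)
stroke(-51,-52.7)
robot.line_to(W(0,-69,70),v=.2)
park(); jaw(); st()
fs=[robot.camera("top") for _ in range(8)];c=fs[0];im=np.mean([f["pixels"] for f in fs],0)
by=lambda uv,z:(RB.T@(ray(c,uv,z)[:2]-O)*1000).round(2)
print(im.max(2)[248:254,272:282].astype(int))
g=im.min(2)[216:249,270:286]; w=np.clip(g-205,0,None)
yy,xx=np.mgrid[216:249,270:286]; ce=((w*xx).sum()/w.sum(),(w*yy).sum()/w.sum()); print("jaw top",ce,by(ce,.0375))
```

```text
t 28.43 pos [0.4517 0.1929 0.2371] F [-1.8  2.6  7.9] q6 1.99
contact True
t 28.68 pos [0.4514 0.1912 0.2377] F [0.3 0.7 5.4] q6 1.99
jaw 255 [-0.28 15.86]
red [-58.95  17.03]
pointer 16.02 min 76.0
t 30.39 pos [0.3608 0.0009 0.3297] F [-0.4  0.1  0.1] q6 1.58
[[174 171 139 121 116 115 127 150 168 173]
 [174 175 139  74  45  45  81 154 171 172]
 [174 174 148  77  49  48  84 160 174 174]
 [157 186 138  73  58  53 107 183 168 180]
 [160 212 188 119  64  92 128 212 163 210]
 [191 221 198 210 129 197 161 217 162 216]]
jaw top (np.float64(277.5657946114799), np.float64(231.97910972276455)) [-1.2  14.79]
```

The pointer is level within about 0.2 mm. Now I'll close the guard.

Run:
```python
from h import *
robot.line_to(W(*finger(1.55,40,-1),125),att(1.5),v=.3); st()
robot.line_to(W(*finger(1.6,34,1),125),att(1.6),v=.25)
print(robot.line_to(W(*finger(1.6,34,1),70),v=.15,f_stop=6)); st()
robot.line_to(W(*finger(1.6,22,1),70),v=.1,f_stop=8)
for a in np.linspace(1.6,0,8)[1:]:
    hit=robot.line_to(W(*finger(a,19,1),70),att(a),v=.12,f_stop=10); st()
    if hit: print("HIT",a);break
print("stop",robot.line_to(W(*finger(0,11,1),70),v=.03,f_stop=5)); st()
robot.line_to(W(*finger(0,32,1),70),v=.1)
robot.line_to(W(*finger(0,32,1),140),v=.25)
robot.line_to([.36,.0,.36],v=.35); st()
c=robot.camera("top");s=robot.camera("side")
for k,z in((c,.0645),(s,.0645)):
    m=mask(k,(20,150,120),(32,255,255)); n,l,q,ce=cv2.connectedComponentsWithStats(m); i=1+np.argmax(q[1:,4]); print(q[i],ray(k,ce[i],z).round(4))
    # dark peg near predicted closed position
    uv=proj(k,[W(-27,-60,90.5-182)])[0]; x,y=uv.astype(int); r=k["pixels"][y-8:y+9,x-8:x+9].max(2); w=np.clip(70.-r,0,None); Y,X=np.mgrid[-8:9,-8:9]
    print("peg pred",uv.round(1),"dark centroid",((w*X).sum()/w.sum()+x).round(1),((w*Y).sum()/w.sum()+y).round(1))
jaw()
```

```text
t 32.44 pos [0.4558 0.107  0.307 ] F [-0.3 -0.1 -0. ] q6 0.32
False
t 33.42 pos [0.5333 0.1042 0.2521] F [-0.   0.1  0.2] q6 0.18
t 34.06 pos [0.5013 0.1023 0.2526] F [ 0.5 -0.2 -0.4] q6 0.41
t 34.43 pos [0.4836 0.1044 0.2523] F [-0.4  0.6  0.8] q6 0.65
t 34.81 pos [0.4665 0.1104 0.2522] F [ 1.  -0.5 -0.3] q6 0.9
t 35.18 pos [0.4512 0.1201 0.2521] F [ 0.3  0.6 -0.4] q6 1.15
t 35.56 pos [0.4385 0.1329 0.2521] F [ 0.5  0.  -0.4] q6 1.42
t 35.93 pos [0.429  0.1483 0.2521] F [-0.8  0.7 -0.5] q6 1.68
t 36.31 pos [0.4232 0.1654 0.252 ] F [-0.2 -0.4  0.1] q6 1.95
stop True
t 36.59 pos [0.4231 0.1713 0.2518] F [ 2.3 -4.3  4. ] q6 1.97
t 38.0 pos [ 3.599e-01 -2.000e-04  3.594e-01] F [0.7 0.7 1. ] q6 1.58
[282 207  38  42 504] [0.4536 0.1893 0.0645]
peg pred [313.2 244.2] dark centroid 312.2 244.7
[313 157  44  33 493] [0.4523 0.1867 0.0645]
peg pred [350.6 172.7] dark centroid 349.6 177.1
jaw 253 [-0.33 15.92]
red [-58.92  17.23]
pointer 16.05 min 78.0
```

Run:
```python
from h import *
robot.pause(.5); print(robot.sign_off())
```

```text
the job is handed in; nothing more can be done
None
```

The job is handed in: I pushed the guard aside, rolled the wheel until the pointer was level with the red mark to within about 0.2 mm by my measurement, and pushed the guard back over the wheel to its end stop, about 38 s in all.

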